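Seat the rotor in the crumb mill and hold it down

TASK

Turn the yellow catch knob on the crumb mill about a quarter turn clockwise (seen from above) so its tongue swings clear of the drive socket, then take the chopping rotor out of its wooden stand by its red grip, turn it until the cross-shaped stem meshes with the cross-shaped socket, and push it down fully home, its flange flush on the socket rim. A spring in the socket pushes the rotor back up, so finish while still gripping the rotor and pressing it fully home: do not let go of it. Leave the two cookie jars and the brush where they are.

Things in the scene. Friction and masses are not known exactly. Their poses are not given: they have to be found in the camera images.
- mill: White crumb mill with a red trim band, fixed, 190 (x) x 200 (y) mm, flat deck 100 mm above the table. Origin: centre of its underside; z up, front (buttons) faces its -x. The axis of the drive socket stands at its own (0, +35 mm), the axis of the catch knob at its own (0, -50 mm).
- socket_mouth (a point): Centre of the mouth of the steel drive socket, a 48 mm round boss, rim 106 mm above the table (6 above the deck). Opening: cross of two slots 10 mm wide, 34 long, along this point's own x and y; z up. At any yaw, fits every quarter turn; turns, but stays put by a drag of 0.25 N m. The top of a spring ejector pin (9 mm wide) is 24 mm below the mouth.
- ejector (a joint): How far the ejector pin is pushed down, m: 0 at rest, 0.010 when the rotor is fully home, stop at 0.012. It pushes up with 3.2 N at rest and 7.2 N when the rotor is home, enough to lift the rotor 10 mm when nothing presses on it.
- catch (a joint): Angle of the catch knob, rad: 0 when its tongue lies right across the socket, growing clockwise seen from above up to a stop at 1.57 (tongue towards the mill's own +x). Starts between 0 and 0.25; stays where it is left, drag 0.04 N m.
- catch_grip (a point): Point on the catch knob's axis where to grip, 136 mm above the table (36 above the deck). Yellow bar, turns with the knob: 13 mm thick along own x, 42 long along own y, 16 to 50 mm above the deck. Below it a black disc (34 mm wide) and an aluminium tongue, 18 mm wide, reaching 98 mm along own +y, its top 14 mm above the deck.
- stand: Wooden stand, fixed, 80 x 80 x 50 mm, with a round hole of 33 mm diameter, 40 mm deep, in the middle of its top. Origin: centre of its underside. The rotor stands in the hole, its flange resting on the top.
- rotor: Chopping rotor, loose, 110 to 220 g, 98 mm tall, upright. Origin: centre of its stem's lower end, z up. Grey flange of 46 mm diameter at 34 to 40 mm, hub of 18 mm to 62 mm, blades along own +x and -x out to 42 mm (43 to 59 mm high), red grip from 62 to 98 mm, 36 mm long along own x, 14 mm thick along own y. Fully home, its origin is 34 mm below the socket mouth.
- rotor_stem (a point): Middle of the lower end of the rotor's stem (same as the rotor's origin and axes). The steel stem is 34 mm long. Its lowest 14 mm are a round pilot (5 mm wide at the tip, widening to 12.4 mm at 10 mm) that enters the socket at any yaw; above, from 14 to 34 mm, a cross of two ribs along own x and y, 28 mm long, 7 mm thick, pointed along their lower edges.
- jar_red: Bystander: cookie jar with red lid, diameter 90 mm, 126 mm tall, standing. Origin: centre of its underside.
- jar_steel: Bystander: cookie jar with steel lid, diameter 90 mm, 146 mm tall, standing. Origin: centre of its underside.
- brush: Bystander: cleaning brush lying on the table, about 200 mm long along its own x, about 20 mm high. Origin: underside of its middle.
Things that resemble listed ones, but are neither listed nor needed, are in the scene too. What is meant by the rotor is not turquoise, and is the smaller of those in its own colour.

How it is judged:
By the outcome, as a careful person would: the job done as asked, in the order asked, and still so for the second after the job is handed in, while the arm keeps its last pose, push and grip.
It also fails if it takes over 59 s, if anything falls off the work surface, if the arm or the gripper's body presses on something with over 40 N, if the wrist force passes 120 N, or if a joint passes its speed limit or range.

ROBOT

A 6-joint arm with a two-finger parallel gripper is mounted at the origin on the work surface. World frame = base frame: x ahead of the robot, y to its left, z up, the work surface at z = 0. Lengths are in mm, angles in rad, forces in N, time in s.
With the tool pointing down it reaches from about 400 to 925 mm from the base axis. Payload 12.5 kg.
Tool frame: the origin (TCP) lies on the mounting face of the last link; the fingertips stand 190 mm ahead of it and the grasp point (between the pads) lies 171 mm ahead of it; z points along the fingers, y is the line along which they close (so a half turn about z gives the same grasp; the last joint's range is limited). The gripper opens to 95 mm and grips with 3 to 60 N. Pads are 20 mm wide; open, the fingers measure 119 mm over their backs; the gripper's body (75 mm by 180 mm) begins 59 mm behind the grasp point.
Start: joints at [1.136, 0.491, 1.559, -0, 1.092, -0.106], TCP at [201.794, 591.527, 404.761] pointing down, gripper open.
Joint ranges: [-3.1, 3.1], [-0.84, 2.19], [0.05, 2.79], [-1.13, 4.28], [0.06, 2.93], [-2.69, 2.69]. Speed limits (rad/s): [2.22, 2.22, 2.79, 3.14, 3.14, 3.14].

INTERFACE

Orientations are given as [roll, pitch, yaw] about the fixed x, y, z axes, in that order (R = Rz(yaw) Ry(pitch) Rx(roll)).
In Python, from cell import env gives the robot as it stands.
- The arm moves only by the tool carry_out, never from a script. Its argument "series" is a list of rows, each a list of 5 numbers: the shift along the tool's x, y, z in m, then the turn about the tool's z in degrees, then the opening, from 0 (shut) to 1 (fully open). A call has 1 to 20 rows; each row is the pose to reach, as a shift and turn from the pose commanded when the call began, along the tool's axes at that moment; what a row does not reach only later rows make up. A row lasts 1/8 s, in which the tool goes at most 62.5 mm and 10.7 degrees, less where a joint would pass 70% of its speed; a pose out of reach is approached as far as the arm can. A call with a gripper value outside its range is refused whole. The fingers move at their own pace and stop on an object; the grip force is fixed at half the most. Time passes only in rows, so rows that repeat a pose let the fingers close. It gives the time, the measured TCP pose, the force, the opening and the grip force at its end, in the units of the state.
- env.state(): the state, without advancing time (a new reading comes with each control period).
- env.read_camera(name): name is "side" or "top" or "wrist"; returns (picture, depth): 384x512x3 uint8, red, green, blue; 384x512 float32, mm along the optical axis (not along the pixel's ray), 0 where there is no reading.
- env.get_calibration(name): a dict with "intrinsics" (3x3 intrinsics, pixels), "D" ([k1, k2, p1, p2, k3] as OpenCV has them; the pictures are not rectified), "cam_to_world" (4x4, takes a point from camera to world coordinates); the wrist camera has in their place "T_tool_cam" (4x4, takes a point from camera to tool coordinates, whose origin is the TCP and whose axes are the flange's). Camera axes: x right, y up, looking along -z (the intrinsics and any distortion apply to the point x, -y, -z); pixel columns grow to the right and rows downward; lengths in mm; the calibration is good to about 2 mm. A picture is of the moment at which its call begins: read the wrist's pose just before it. get_calibration takes no time and is no camera call.
- env.job_done(): hands the job in; it is judged then, once.
The state is a dict: "t": time; "joints": joint angles; "qvel": joint speeds; "tau": joint torques, N m; "eef_pos": TCP position; "tcp_rot": TCP orientation; "ft_force": force on the tool from outside, world axes, zero at the start; "moment": the same for the moment, N m; "opening": opening from 0.0 (shut) to 1.0 (fully open); "grip_force": force on a finger pad.
Only numpy, scipy, OpenCV 4.12 (cv2) and the standard library are available. Lean on these libraries where they do the work, as an engineer would, in place of code of your own. Each camera call takes 0.05 s, during which the arm holds its last target. There are 200 camera calls.

## Working session

There is one attempt and no reset: what is moved stays moved. The work goes in short steps, Python scripts to look and compute and a tool call to move; the robot and the scene stay as the last step left them, time stands still between calls to the robot, and variables do not carry over. Pictures are saved under pics/ and viewed, at most 10 in all, crops included, and the job is handed in when it is done.

Besides the shell and the picture viewer there is one more tool, called after "Request:" by a JSON object that holds its "op" and its "data". carry_out: Moves the arm, as the interface text tells. Its arguments: {"type":"object","properties":{"series":{"type":"array","items":{"type":"array","items":{"type":"number"}}}},"required":["series"]}

```bash
mkdir -p pics; ls; cat > h.py <<'E'
import numpy as np, cv2, pickle
from scipy.spatial.transform import Rotation as R
from cell import env
def snap(name, tag):
    s=env.state(); p,d=env.read_camera(name); c=env.get_calibration(name)
    if name=="wrist":
        T=np.eye(4); T[:3,:3]=R.from_euler('xyz',s['tcp_rot']).as_matrix(); T[:3,3]=s['eef_pos']
        M=T@np.array(c['T_tool_cam'])
    else: M=np.array(c['cam_to_world'])
    pickle.dump((p,d,np.array(c['intrinsics'],float),np.array(c['D'],float),M),open(f'{tag}.pkl','wb'))
    cv2.imwrite(f'pics/{tag}.png',p[:,:,::-1]); return s
def load(tag): return pickle.load(open(f'{tag}.pkl','rb'))
def rays(S,uv):
    p,d,K,D,M=S
    n=cv2.undistortPoints(np.array(uv,float).reshape(-1,1,2),K,D)[:,0]
    v=np.c_[n[:,0],-n[:,1],-np.ones(len(n))]
    return M[:3,3], v@M[:3,:3].T
def plane(S,uv,z):
    o,v=rays(S,uv); return o+v*((z-o[2])/v[:,2])[:,None]
def depthpt(S,uv):
    o,v=rays(S,uv); return np.array([o+v[i]*S[1][int(round(b)),int(round(a))] for i,(a,b) in enumerate(np.array(uv))])
def cloud(S):
    p,d,K,D,M=S; vv,uu=np.mgrid[0:384,0:512]; uv=np.c_[uu.ravel(),vv.ravel()]
    o,v=rays(S,uv); P=o+v*d.ravel()[:,None]; P[d.ravel()==0]=np.nan; return P.reshape(384,512,3)
def meet(S1,a,S2,b):
    o1,v1=rays(S1,[a]);o2,v2=rays(S2,[b]);v1=v1[0];v2=v2[0]
    t=np.linalg.lstsq(np.c_[v1,-v2],o2-o1,rcond=None)[0]; A=o1+t[0]*v1;B=o2+t[1]*v2
    return (A+B)/2,np.linalg.norm(A-B)
E
python3 - <<'E'
from h import *
s=snap('top','top');snap('side','side');snap('wrist','w0')
a=[cv2.imread(f'pics/{n}.png') for n in('top','side')]
cv2.imwrite('pics/both.png',cv2.resize(np.hstack(a),(800,300)))
print(s); 
for n in('top','side'): print(load(n)[4].round(2),load(n)[2],load(n)[3])
print(env.get_calibration('wrist'))
E
```

```text
pics
{'t': 0.0, 'joints': array([ 1.13640333e+00,  4.91540573e-01,  1.55945884e+00, -5.07064116e-06,
        1.09173187e+00, -1.05590783e-01]), 'qvel': array([ 5.60514137e-04,  1.77471758e-03,  9.68359513e-04, -5.78490267e-04,
        8.55233839e-05, -9.41100961e-04]), 'tau': array([ 1.75640503e-04, -6.12656808e+01, -2.58171272e+01,  6.92569907e-02,
        4.82405175e-02, -1.40739944e-04]), 'eef_pos': array([201.77395434, 591.48898037, 404.17020018]), 'tcp_rot': array([-3.14045990e+00, -1.15532755e-04,  2.81279271e+00]), 'ft_force': array([-0.81641838,  0.6333916 , -0.05969031]), 'moment': array([-0.0272858 , -0.00861202,  0.00235148]), 'grip_force': 0.0, 'opening': 1.000377620772044}
[[-0.00000e+00  1.00000e+00 -6.00000e-02  4.22840e+02]
 [-1.00000e+00 -0.00000e+00  1.00000e-02  7.45000e+01]
 [ 1.00000e-02  6.00000e-02  1.00000e+00  1.22428e+03]
 [ 0.00000e+00  0.00000e+00  0.00000e+00  1.00000e+00]] [[449.98100683   0.         257.3319067 ]
 [  0.         449.98100683 198.42497928]
 [  0.           0.           1.        ]] [-0.12187095  0.          0.          0.          0.     
[... 303 characters left out ...]
        0.           1.        ]] [-0.05842139  0.          0.          0.          0.        ]
{'intrinsics': array([[265.6454052 ,   0.        , 257.75949502],
       [  0.        , 265.6454052 , 189.49829383],
       [  0.        ,   0.        ,   1.        ]]), 'D': array([-0.00769138,  0.        ,  0.        ,  0.        ,  0.        ]), 'T_tool_cam': array([[-6.68025684e-04,  9.72455493e-01,  2.33087684e-01,
         6.49439114e+01],
       [ 9.99999735e-01,  7.17439646e-04, -1.27216580e-04,
        -1.99058457e-02],
       [-2.90938807e-04,  2.33087537e-01, -9.72455714e-01,
         1.98930748e+01],
       [ 0.00000000e+00,  0.00000000e+00,  0.00000000e+00,
         1.00000000e+00]])}
```

View pics/both.png

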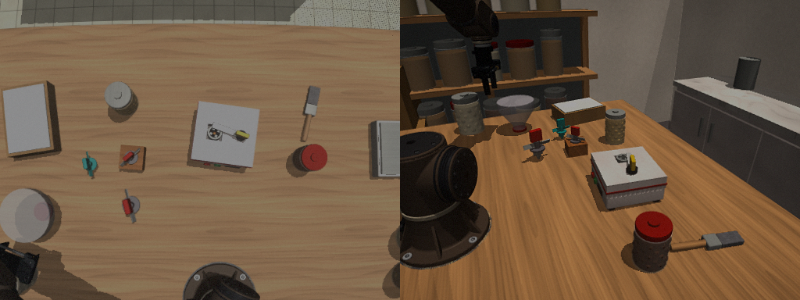

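In `both.png` (top view on the left, scaled 0.78) there are three rotor-like things. One is red, in the wooden stand at about (130,157). A second red one is at (130,207), and a turquoise one at (90,163). The mill is at (225,135), its catch knob at (240,135) and the socket at (214,132). I'll check the choice in a close crop.

```bash
python3 - <<'E'
from h import *
t=cv2.imread('pics/top.png');s=cv2.imread('pics/side.png')
f=lambda c:cv2.resize(c,(400,300),interpolation=cv2.INTER_CUBIC)
cv2.imwrite('pics/crop1.png',np.vstack([np.hstack([f(t[175:295,95:255]),f(t[120:225,235:375])]),np.hstack([f(s[135:225,150:270]),f(s[180:270,240:360])])]))
T=load('top');P=cloud(T);hsv=cv2.cvtColor(t,cv2.COLOR_BGR2HSV)
for n,m in dict(red=((hsv[...,0]<8)|(hsv[...,0]>172))&(hsv[...,1]>150)&(hsv[...,2]>60),yel=(abs(hsv[...,0].astype(int)-28)<5)&(hsv[...,1]>150)&(hsv[...,2]>80)).items():
    k,l,st,c=cv2.connectedComponentsWithStats(m.astype(np.uint8))
    for i in range(1,k):
        if st[i,4]>20:
            q=P[l==i]; z=np.nanpercentile(q[:,2],80); r=cv2.minAreaRect(np.argwhere(l==i)[:,::-1].astype(np.float32))
            print(n,st[i],c[i].round(1),'z',z.round(1),plane(T,[c[i]],z)[0].round(1),np.round(r[1],1),round(r[2],1))
E
```

```text
red [386 185  33  33 865] [402.  200.9] z 123.1 [ 483.2 -298.8  123.1] [32. 32.] 90.0
red [157 194  14  12  79] [163.5 199.6] z 115.6 [487.  293.9 115.6] [ 5.3 14.4] 49.4
red [157 255  11  19 132] [161.7 264.3] z 130.9 [328.8 294.1 130.9] [18.4  7. ] 76.0
```

View pics/crop1.png

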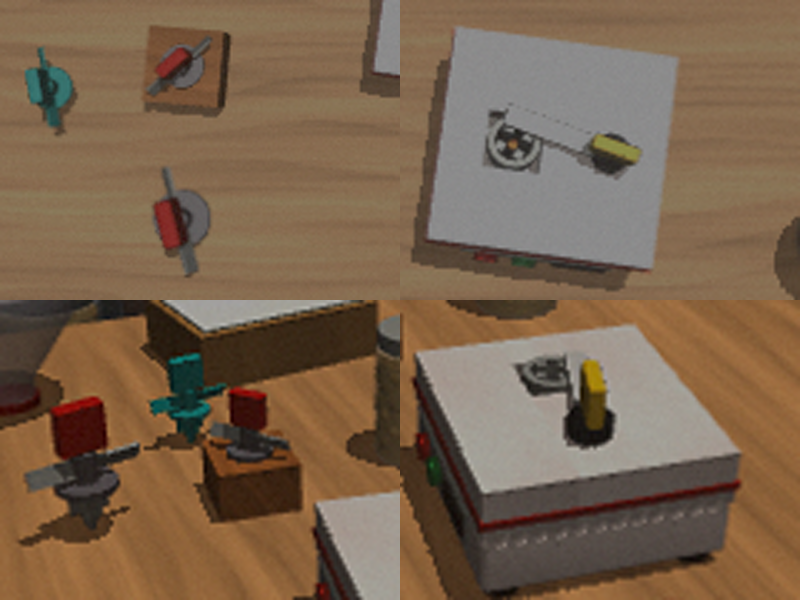

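The crop settles the choice. The rotor in the wooden stand (top px (163,200)) is the smaller red one. The larger red one at (162,264) and the turquoise one at about (115,210) are decoys. On the mill, the yellow knob is at about (309,172) and the tongue lies across the edge of the socket at (275,170).

```bash
python3 - <<'E'
from h import *
def yel(tag):
    S=load(tag);h=cv2.cvtColor(S[0],cv2.COLOR_RGB2HSV);m=(h[...,0]>20)&(h[...,0]<34)&(h[...,1]>170)&(h[...,2]>60)
    k,l,st,c=cv2.connectedComponentsWithStats(m.astype(np.uint8))
    return S,[(st[i],c[i]) for i in range(1,k) if st[i,4]>15]
T,a=yel('top');S,b=yel('side');print(a,b)
for x in a:
    for y in b: print(meet(T,x[1],S,y[1]))
P=cloud(T)
h=cv2.cvtColor(T[0],cv2.COLOR_RGB2HSV)
m=(abs(P[...,2]-100)<8)&(h[...,1]<60); m[:,:230]=0;m[:,380:]=0;m[:100]=0;m[230:]=0
c=max(cv2.findContours(m.astype(np.uint8),0,2)[0],key=cv2.contourArea)
q=plane(T,cv2.convexHull(c)[:,0],100.)[:,:2].astype(np.float32);r=cv2.minAreaRect(q);print(r, np.nanmedian(P[m][:,2]))
print(depthpt(T,[(308,172),(275,170),(163,199),(155,205),(175,190),(300,200)]).round(1))
# tool axes
s=env.state();print(R.from_euler('xyz',s['tcp_rot']).as_matrix().round(3))
E
```

```text
[] [(array([295, 198,   6,  21,  80], dtype=int32), array([297.75  , 207.1375]))]
((559.97216796875, -16.884124755859375), (200.41815185546875, 191.09295654296875), 82.2389907836914) 100.53879489192127
[[551.5 -59.9 150.9]
 [564.6  16.2  83.5]
 [488.7 295.7 113.3]
 [476.8 329.9  47.4]
 [515.8 276.4  53.2]
 [487.  -45.6  98.6]]
[[-0.946  0.323 -0.   ]
 [ 0.323  0.946 -0.001]
 [ 0.    -0.001 -1.   ]]
```

Before moving: the mill's centre is at (560,-17), yaw about -7.8°, deck height 100.5 against the 100 given. The size comes out 191x200, which fits. The rotor's top is at 113-115 against the 114 expected. I'll move over the mill and turn the wrist towards the catch.

Request:
{"op": "carry_out", "data": {"series": [[-0.538,-0.467,0,81,1],[-0.538,-0.467,0,81,1],[-0.538,-0.467,0,81,1],[-0.538,-0.467,0,81,1],[-0.538,-0.467,0,81,1],[-0.538,-0.467,0,81,1],[-0.538,-0.467,0,81,1],[-0.538,-0.467,0,81,1],[-0.538,-0.467,0,81,1],[-0.538,-0.467,0,81,1],[-0.538,-0.467,0,81,1],[-0.538,-0.467,0,81,1],[-0.538,-0.467,0,81,1],[-0.538,-0.467,0,81,1],[-0.538,-0.467,0,81,1],[-0.538,-0.467,0,81,1]]}}

```text
t: 2.15
eef_pos: [559.9, -23.2, 405.0]
tcp_rot: [3.141, -0.0, 1.4]
ft_force: [0.5, 0.7, -0.3]
opening: 1.0
grip_force: 0.0
```

```bash
python3 - <<'E'
from h import *
s=snap('wrist','w1');print(s['eef_pos'],s['tcp_rot'],s['t'],s['joints'])
E
```

```text
[559.87798689 -23.22379067 404.95676685] [ 3.14133480e+00 -1.35313406e-04  1.40039166e+00] 2.15 [-1.59351662e-01  3.98918898e-01  1.71923963e+00  1.55142392e-04
  1.02317480e+00  1.09722622e-02]
```

View pics/w1.png

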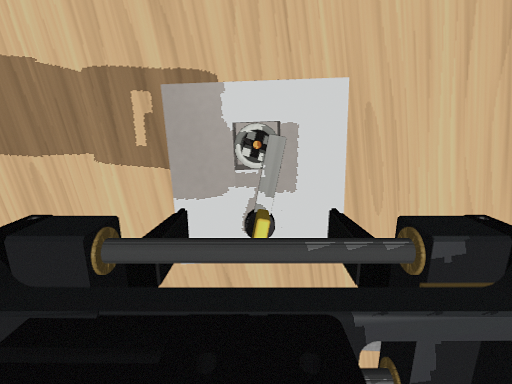

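`w1.png` shows the socket ring at about (257,145), the tongue from (280,140) down to the knob, and the yellow bar at (262,225), partly hidden by the gripper. I'll back off along tool -x so the whole bar is visible and I get a second view.

Request:
{"op": "carry_out", "data": {"series": [[-0.09,0,0,0,1],[-0.09,0,0,0,1],[-0.09,0,0,0,1],[-0.09,0,0,0,1]]}}

```text
t: 2.7
eef_pos: [544.8, -112.2, 404.8]
tcp_rot: [3.142, -0.0, 1.399]
ft_force: [-0.5, 0.2, 0.8]
opening: 1.0
grip_force: 0.0
```

```bash
cat >> h.py <<'E'
def comps(m,mn=20):
    k,l,st,c=cv2.connectedComponentsWithStats(m.astype(np.uint8))
    return [(l==i,st[i],c[i]) for i in range(1,k) if st[i,4]>mn]
def axis(q):
    q=q[:,:2]; c=q.mean(0); w,v=np.linalg.eigh(np.cov((q-c).T)); return c,np.degrees(np.arctan2(v[1,1],v[0,1])),2*np.sqrt(3*w)
E
python3 - <<'E'
from h import *
s=snap('wrist','w2');print(s['eef_pos'],s['tcp_rot'],s['t'])
for n in('w1','w2'):
    S=load(n);h=cv2.cvtColor(S[0],cv2.COLOR_RGB2HSV);P=cloud(S);z=P[...,2]
    y=(h[...,0]>20)&(h[...,0]<34)&(h[...,1]>170)&(h[...,2]>60)&(np.hypot(P[...,0]-555,P[...,1]+65)<40)
    for m,st,c in comps(y,30):
        top=m&(z>145); print(n,'yel',st,c.round(1),'top z',np.nanmedian(z[top]),top.sum(),axis(plane(S,np.argwhere(top)[:,::-1],150.)))
    near=np.hypot(P[...,0]-560,P[...,1]+17)<100
    t=near&(z>110.5)&(z<118)&(np.hypot(P[...,0]-553,P[...,1]+66)>22)
    for m,st,c in comps(t,200):
        cc=max(cv2.findContours(m.astype(np.uint8),0,1)[0],key=cv2.contourArea)[:,0]
        print(n,'tongue',st,np.nanmedian(z[m]),cv2.minAreaRect(plane(S,cc,114.)[:,:2].astype(np.float32)),axis(P[m]))
    r=near&(z>104)&(z<109)&(np.hypot(P[...,0]-565,P[...,1]-18)<32)
    q=P[r]; 
    if r.sum()>30: print(n,'rim',r.sum(),np.nanmedian(q[:,2]),cv2.minEnclosingCircle(plane(S,np.argwhere(r)[:,::-1],106.)[:,:2].astype(np.float32)))
E
```

```text
[ 544.82169898 -112.18778859  404.7699994 ] [ 3.14155584e+00 -2.57132840e-04  1.39925703e+00] 2.7
w1 yel [252 209  18  29 170] [260.1 218.7] top z 147.66887102980974 56 (array([556.95018529, -47.46376991]), np.float64(47.659676621567606), array([10.11198798, 25.88826811]))
w1 tongue [ 254  134   32   79 1315] 114.11800934072949 ((574.6834106445312, -8.969062805175781), (80.58204650878906, 18.01777458190918), 69.45783233642578) (array([575.36392284,  -7.17092346]), np.float64(69.48596709016014), array([18.10473685, 79.33563834]))
w1 rim 762 106.01901377743738 ((566.0260009765625, 21.22554588317871), 23.624099731445312)
w2 yel [251 129  18  29 186] [258.5 146.9] top z 149.66245597663777 183 (array([553.54015487, -65.81144719]), np.float64(76.07431840999762), array([14.38796679, 17.30217652]))
w2 tongue [ 254   34   34   93 1616] 114.08519926182964 ((574.7755737304688, -9.276897430419922), (81.11526489257812, 17.954158782958984), 69.5017318725586) (array([575.82757302,  -6.26023694]), np.float64(69.41141536454978), array([18.09174897, 77.32325687]))
w2 rim 917 105.96648223781034 ((565.8948364257812, 20.949420928955078), 23.84791374206543)
```

View pics/w2.png

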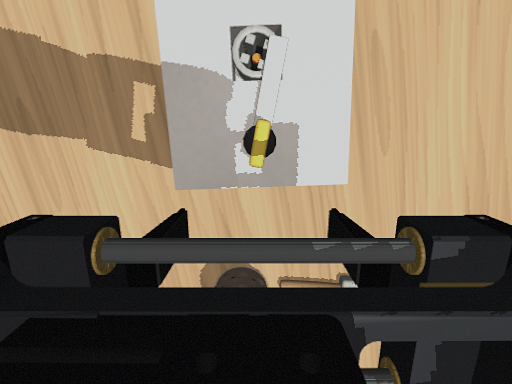

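`w2.png` shows the bar at (262,143), the black disc under it, the tongue reaching (280,40) and the socket ring at (257,50). The socket is at (566,21) and the knob axis at (554.5,-63). They lie 84.9 mm apart against 85 expected, at bearing 82.2°, the mill's own y. The rim reads 106.0 and the tongue 114.1, both as given. The catch stands at about 12.8°. Next I'll grip the knob.

Request:
{"op": "carry_out", "data": {"series": [[0.05,0.001,0,10.7,1],[0.05,0.001,0,10.7,1],[0.05,0.001,0.05,10.7,1],[0.05,0.001,0.08,10.7,1],[0.05,0.001,0.095,10.7,1],[0.05,0.001,0.095,10.7,1],[0.05,0.001,0.095,10.7,0],[0.05,0.001,0.095,10.7,0],[0.05,0.001,0.095,10.7,0],[0.05,0.001,0.095,10.7,0],[0.05,0.001,0.095,10.7,0],[0.05,0.001,0.095,10.7,0],[0.05,0.001,0.095,10.7,0],[0.05,0.001,0.095,10.7,0]]}}

```text
t: 4.5
eef_pos: [554.3, -63.8, 309.7]
tcp_rot: [-3.142, -0.0, 1.212]
ft_force: [0.3, -0.3, -0.2]
opening: 0.213
grip_force: 0.0
```

Request:
{"op": "carry_out", "data": {"series": [[0,0,0,0,0],[0,0,0,0,0],[0,0,0,0,0],[0,0,0,0,0]]}}

```text
t: 5.0
eef_pos: [554.5, -63.8, 309.7]
tcp_rot: [3.141, -0.0, 1.212]
ft_force: [2.7, -0.3, -2.3]
opening: 0.132
grip_force: 30.0
```

Request:
{"op": "carry_out", "data": {"series": [[0,0,0,9,0],[0,0,0,18,0],[0,0,0,27,0],[0,0,0,36,0],[0,0,0,45,0],[0,0,0,54,0],[0,0,0,63,0],[0,0,0,70,0],[0,0,0,75,0],[0,0,0,75,0],[0,0,0,75,0]]}}

```text
t: 6.38
eef_pos: [554.2, -63.4, 309.7]
tcp_rot: [-3.141, 0.0, -0.095]
ft_force: [0.7, 5.7, 0.3]
opening: 0.137
grip_force: 30.0
```

Request:
{"op": "carry_out", "data": {"series": [[0,0,0,0,1],[0,0,0,0,1],[0,0,0,0,1],[0,0,0,0,1],[0,0,-0.05,0,1],[0,0,-0.095,0,1],[0,0,-0.095,0,1]]}}

```text
t: 7.25
eef_pos: [554.4, -63.7, 407.9]
tcp_rot: [3.141, -0.006, -0.096]
ft_force: [0.6, 0.4, -0.4]
opening: 0.812
grip_force: 0.0
```

```bash
python3 - <<'E'
from h import *
s=snap('wrist','w3');print(s['eef_pos'],s['tcp_rot'],s['t'])
S=load('w3');P=cloud(S);z=P[...,2]
t=(np.hypot(P[...,0]-560,P[...,1]+17)<140)&(z>110.5)&(z<118)
for m,st,c in comps(t,150): print(st,np.nanmedian(z[m]),axis(P[m]))
E
```

```text
[554.40722377 -63.73977532 407.8530862 ] [ 3.14081854 -0.00588399 -0.09640975] 7.25
[ 241   93   32  111 1789] 114.30917318507198 (array([602.57494607, -67.46385793]), np.float64(174.8026336117119), array([ 24.06876979, 108.34443883]))
```

Request:
{"op": "carry_out", "data": {"series": [[-0.034,-0.288,0,-137,1],[-0.034,-0.288,0,-137,1],[-0.034,-0.288,0,-137,1],[-0.034,-0.288,0,-137,1],[-0.034,-0.288,0,-137,1],[-0.034,-0.288,0,-137,1],[-0.034,-0.288,0,-137,1],[-0.034,-0.288,0,-137,1],[-0.034,-0.288,0,-137,1],[-0.034,-0.288,0,-137,1],[-0.034,-0.288,0,-137,1],[-0.034,-0.288,0,-137,1],[-0.034,-0.288,0,-137,1],[-0.034,-0.288,0,-137,1],[-0.034,-0.288,0,-137,1]]}}

```text
t: 9.18
eef_pos: [548.3, 226.2, 404.0]
tcp_rot: [-3.141, -0.001, 2.291]
ft_force: [0.1, 0.6, 0.0]
opening: 0.999
grip_force: 0.0
```

```bash
python3 - <<'E'
from h import *
s=snap('wrist','w4');print(s['eef_pos'],s['tcp_rot'],s['t'],s['joints'])
S=load('w4');P=cloud(S);z=P[...,2];h=cv2.cvtColor(S[0],cv2.COLOR_RGB2HSV)
r=((h[...,0]<8)|(h[...,0]>172))&(h[...,1]>150)&(np.hypot(P[...,0]-487,P[...,1]-294)<60)
for m,st,c in comps(r,20):
    t=m&(z>107); print(st,c.round(1),np.nanmedian(z[t]),t.sum(),axis(plane(S,np.argwhere(t)[:,::-1],114.)),cv2.minAreaRect(plane(S,np.argwhere(t)[:,::-1],114.)[:,:2].astype(np.float32)))
E
```

```text
[548.27933552 226.16504886 403.98654307] [-3.14058712e+00 -5.25489288e-04  2.29137224e+00] 9.175 [ 2.79886785e-01  4.46308424e-01  1.64046029e+00  5.32646605e-05
  1.05595756e+00 -4.40715642e-01]
[254  77  14  40 504] [260.9  95.8] 113.95231091466363 502 (array([488.85154173, 298.21551484]), np.float64(131.86836277600298), array([12.48987852, 35.42946202])) ((488.8741455078125, 297.66387939453125), (12.40683364868164, 34.9273796081543), 41.7000846862793)
```

View pics/w4.png

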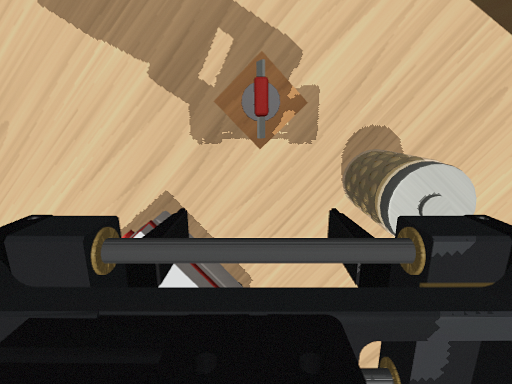

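`w4.png` shows the red grip upright at (261,96) in the stand, aligned with the tool, and the steel jar clear on the right at (410,190). The rotor grip is at (489,298), top z 114.0 (114 expected), 12.4x35 mm, yaw 131.8°. The catch now reads about 87°, so the tongue points along the mill's +x. I'll grasp the rotor.

Request:
{"op": "carry_out", "data": {"series": [[0.093,0.003,0,-0.5,1],[0.093,0.003,0.03,-0.5,1],[0.093,0.003,0.08,-0.5,1],[0.093,0.003,0.12,-0.5,1],[0.093,0.003,0.136,-0.5,0.4],[0.093,0.003,0.136,-0.5,0],[0.093,0.003,0.136,-0.5,0],[0.093,0.003,0.136,-0.5,0],[0.093,0.003,0.136,-0.5,0],[0.093,0.003,0.136,-0.5,0],[0.093,0.003,0.136,-0.5,0],[0.093,0.003,0.136,-0.5,0],[0.093,0.003,0.136,-0.5,0],[0.093,0.003,0.136,-0.5,0],[0.093,0.003,0.136,-0.5,0],[0.093,0.003,0.136,-0.5,0],[0.093,0.003,0.136,-0.5,0]]}}

```text
t: 11.35
eef_pos: [489.0, 297.9, 268.7]
tcp_rot: [3.142, -0.0, 2.303]
ft_force: [0.9, 0.1, -0.4]
opening: 0.148
grip_force: 30.0
```

```bash
python3 - <<'E'
from h import *
# socket cross orientation from w2 (+ w1) : crop rectified to z=106 plane, mill world axes
for n in('w1','w2'):
    S=load(n);p,d,K,D,M=S
    g=np.mgrid[-32:32.01:.2,-32:32.01:.2]; W=np.c_[566+g[0].ravel()*-1+0, 21-g[1].ravel(), np.full(g[0].size,106.)]  # rows: x down from +, cols: -y
    C=(W-M[:3,3])@M[:3,:3]; C=C*[1,-1,-1]
    uv,_=cv2.projectPoints(C,np.zeros(3),np.zeros(3),K,D); uv=uv[:,0].reshape(g[0].shape+(2,)).astype(np.float32)
    cv2.imwrite(f'r_{n}.png',cv2.remap(p,uv[...,0],uv[...,1],1)[:,:,::-1])
im=np.hstack([cv2.imread('r_w1.png'),cv2.imread('r_w2.png')]);cv2.imwrite('pics/sock.png',im);print(im.shape)
E
```

```text
(321, 642, 3)
```

View pics/sock.png

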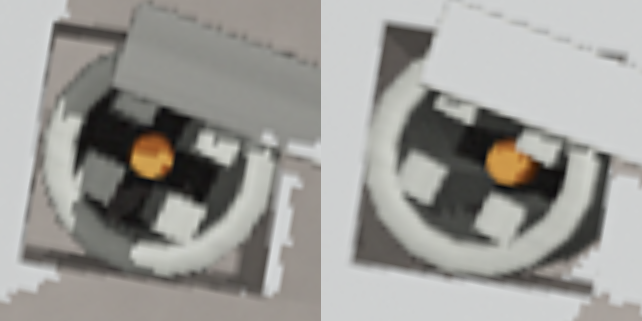

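Grasped (14 mm opening, 30 N). `sock.png` shows the rectified socket mouth. The four lit corner blocks are at (135,107), (217,147), (182,217) and (100,180) in the left half, centred at (158,163). That puts the socket centre at about (565.6,21.2) with its slots at 64.3° mod 90. The rotor's cross is at 41.9° mod 90, so it needs about 22.4° counter-clockwise. Lift and carry.

Request:
{"op": "carry_out", "data": {"series": [[0,0,-0.02,0,0],[0,0,-0.06,0,0],[0,0,-0.11,0,0],[0,0,-0.151,0,0],[-0.05,-0.025,-0.151,-4,0],[-0.1,-0.05,-0.151,-10,0],[-0.15,-0.075,-0.151,-16,0],[-0.2,-0.1,-0.151,-22.4,0],[-0.24,-0.119,-0.151,-22.4,0],[-0.257,-0.128,-0.151,-22.4,0],[-0.257,-0.128,-0.151,-22.4,0],[-0.257,-0.128,-0.151,-22.4,0],[-0.257,-0.128,-0.151,-22.4,0]]}}

```text
t: 12.98
eef_pos: [565.3, 22.3, 419.8]
tcp_rot: [3.141, -0.0, 2.696]
ft_force: [-0.4, 1.3, -1.2]
opening: 0.143
grip_force: 30.0
```

```bash
python3 - <<'E'
from h import *
s=snap('wrist','w5');snap('side','s5');print(s['eef_pos'],s['tcp_rot'],s['t'],s['opening'],s['ft_force'])
S=load('w5');P=cloud(S);z=P[...,2]
g=(np.hypot(P[...,0]-566,P[...,1]-21)<60)
print('rotor z vals',np.nanpercentile(z[g],[1,50,90]))
a=cv2.imread('pics/w5.png');b=cv2.resize(cv2.imread('pics/s5.png')[90:282,180:436],(400,300),interpolation=2)
cv2.imwrite('pics/c5.png',np.hstack([cv2.resize(a,(400,300)),b]))
E
```

```text
[565.33863327  22.34553801 419.77399601] [ 3.14146493e+00 -1.73883460e-04  2.69562007e+00] 12.975 0.14324654991511318 [-0.37688679  1.33815885 -1.19340843]
rotor z vals [ 98.91144875 341.02754284 354.27210771]
```

View pics/c5.png

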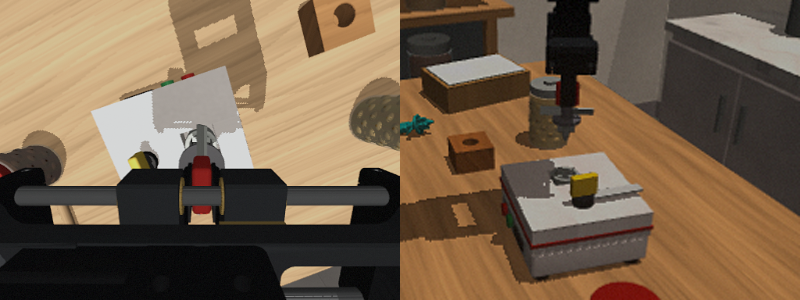

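`c5.png`: the rotor hangs upright in the gripper above the socket, left at (203,150) and right at (568,125). The tongue points away along the mill's +x (right, (620,190)), so the socket is clear. I'll descend to just above the mouth with a small correction.

Request:
{"op": "carry_out", "data": {"series": [[-0.0007,-0.0008,0.025,0,0],[-0.0007,-0.0008,0.05,0,0],[-0.0007,-0.0008,0.054,0,0],[-0.0007,-0.0008,0.054,0,0],[-0.0007,-0.0008,0.054,0,0]]}}

```text
t: 13.7
eef_pos: [566.0, 20.2, 366.7]
tcp_rot: [3.141, 0.001, 2.694]
ft_force: [0.5, 0.0, -0.9]
opening: 0.145
grip_force: 30.0
```

```bash
python3 - <<'E'
from h import *
for i in range(3):
    s=snap('wrist','w6') if i==0 else s
    if i: snap('side','s6'); s=env.state()
    print(s['eef_pos'].round(2),s['tcp_rot'].round(4),s['ft_force'].round(2),s['t'])
snap('top','t6')
f=lambda n,y,x:cv2.resize(cv2.imread(f'pics/{n}.png')[y:y+90,x:x+120],(400,300),interpolation=2)
cv2.imwrite('pics/c6.png',np.vstack([np.hstack([f('w6',150,200),f('s6',140,230)]),np.hstack([f('t6',120,220),f('top',120,220)])]))
E
```

```text
[566.03  20.25 366.69] [3.1410e+00 1.4000e-03 2.6942e+00] [ 0.46  0.02 -0.87] 13.7
[565.93  20.2  366.53] [3.1410e+00 1.2000e-03 2.6942e+00] [ 0.98 -0.47 -0.85] 13.8
[565.91  20.17 366.38] [3.1411e+00 1.0000e-03 2.6942e+00] [ 0.33  0.21 -1.22] 13.85
```

View pics/c6.png

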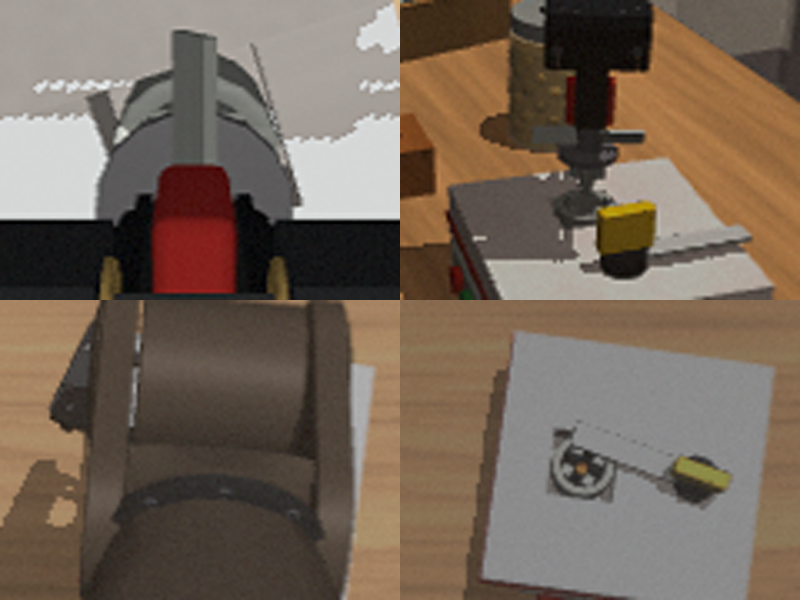

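The side crop in `c6.png` (upper right) shows the pilot just above the socket ring at (585,207), centred. The tongue is clear at (690,245). Next I'll enter the pilot slowly and watch the forces.

Request:
{"op": "carry_out", "data": {"series": [[0.0006,0.0007,0.004,0,0],[0.0006,0.0007,0.008,0,0],[0.0006,0.0007,0.011,0,0],[0.0006,0.0007,0.014,0,0],[0.0006,0.0007,0.017,0,0],[0.0006,0.0007,0.02,0,0],[0.0006,0.0007,0.02,0,0]]}}

```text
t: 14.78
eef_pos: [565.7, 21.0, 345.5]
tcp_rot: [3.142, -0.0, 2.694]
ft_force: [-0.3, -0.0, -1.0]
opening: 0.145
grip_force: 30.0
```

Request:
{"op": "carry_out", "data": {"series": [[0,0,0.002,0,0],[0,0,0.004,0,0],[0,0,0.006,0,0],[0,0,0.008,0,0],[0,0,0.009,0,0],[0,0,0.009,0,0]]}}

```text
t: 15.52
eef_pos: [565.7, 21.0, 336.7]
tcp_rot: [3.142, -0.0, 2.694]
ft_force: [0.1, -0.9, -2.0]
opening: 0.148
grip_force: 30.0
```

Request:
{"op": "carry_out", "data": {"series": [[0,0,0.002,0,0],[0,0,0.004,0,0],[0,0,0.006,0,0],[0,0,0.008,0,0],[0,0,0.01,0,0],[0,0,0.0115,0,0],[0,0,0.0115,0,0]]}}

```text
t: 16.4
eef_pos: [565.7, 21.0, 325.3]
tcp_rot: [3.141, 0.0, 2.694]
ft_force: [-0.6, -0.3, 5.4]
opening: 0.146
grip_force: 30.0
```

Request:
{"op": "carry_out", "data": {"series": [[0,0,0.0005,0,0],[0,0,0.001,0,0],[0,0,0.001,0,0]]}}

```text
t: 16.77
eef_pos: [565.7, 21.1, 324.7]
tcp_rot: [3.141, 0.001, 2.694]
ft_force: [-0.4, -0.3, 8.1]
opening: 0.149
grip_force: 30.0
```

Request:
{"op": "carry_out", "data": {"series": [[0,0,0.0005,0,0],[0,0,0.001,0,0],[0,0,0.001,0,0],[0,0,0.001,0,0]]}}

```text
t: 17.27
eef_pos: [565.6, 21.1, 324.6]
tcp_rot: [3.141, 0.001, 2.694]
ft_force: [-5.1, -0.1, 19.2]
opening: 0.146
grip_force: 30.0
```

Motion stopped at 324.6, where 324.7 was predicted for fully home, and the force rose to 19 N. That suggests the flange is on the rim. One check from the side camera.

```bash
python3 - <<'E'
from h import *
s=snap('side','s7');snap('wrist','w7');s=env.state();print(s['eef_pos'].round(2),s['ft_force'].round(1),s['grip_force'],s['t'])
f=lambda n,y,x:cv2.resize(cv2.imread(f'pics/{n}.png')[y:y+90,x:x+120],(400,300),interpolation=2)
cv2.imwrite('pics/c7.png',np.hstack([f('s7',140,230),f('w7',150,200)]))
S=load('w7');P=cloud(S);z=P[...,2];m=(np.hypot(P[...,0]-565.6,P[...,1]-21.2)<22.5)&(z<125)
hist=np.histogram(z[m],bins=np.arange(98,126,2));print(hist)
for p in [(150,100),(200,100)]: pass
h=cv2.cvtColor(S[0],cv2.COLOR_RGB2HSV);r=((h[...,0]<8)|(h[...,0]>172))&(h[...,1]>150)&(np.hypot(P[...,0]-566,P[...,1]-21)<40)
print('grip top z',np.nanpercentile(z[r],[50,90,97]),r.sum())
E
```

```text
[565.58  21.04 324.63] [-4.9 -0.2 18.4] 30.00258207321167 17.375
(array([  0,   0,   1,   1,   0,   1, 386, 438,   0,   5,  12,  17,  19]), array([ 98, 100, 102, 104, 106, 108, 110, 112, 114, 116, 118, 120, 122,
       124]))
grip top z [169.23271247 170.40645624 170.88542681] 1122
```

View pics/c7.png

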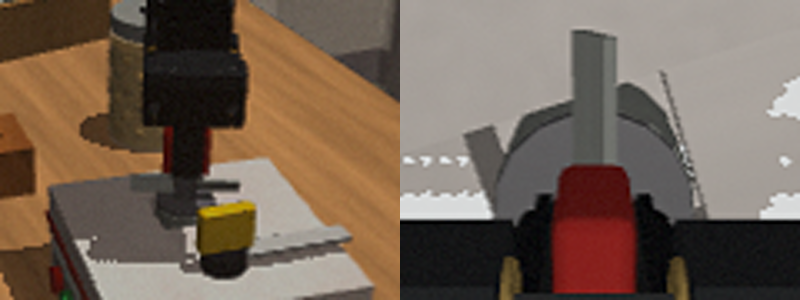

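`c7.png` shows the flange seated on the socket at (185,210), with the tongue clear at (300,240). The flange top measures about 112 and the grip top about 170, exactly the fully-home heights. The arm is still gripping and pressing at 18 N, so I'll hand in.

```bash
python3 -c "
from cell import env
print(env.job_done())"
```

```text
the job is handed in; nothing more can be done
None
```

Job handed in at about 17.4 s: the catch is turned clear to about 87°, and the rotor is meshed and fully home (flange top about 112 mm, as predicted), still gripped and pressed down with about 18 N.

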